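# Set the tag printer's copies dial to nine, then show it the slim bottle's label

### The job

Run off nine shelf tags for the slim dessert wine bottle. First click the tag printer's dial round to nine (the double mark is one, and the marks count up clockwise). Only then take the slim bottle from the tray and stand it gently in the middle of the printer's round pad, label squarely towards the reading window, which starts the print; keep it upright and leave all the other bottles and glasses on the tray undisturbed.

Things in the scene. Friction and masses are not known exactly. Their poses are not given: they have to be found in the camera images.
- tag_printer: Grey shelf-tag printer, fixed; frame: x towards its back, y along its length, z up, origin under the middle of its base. Base plate 170 x 272 x 14 mm. Its housing, 146 (x) x 130 (y) mm, y = 0 to +130, is 104 mm high, with the dial on top; the round rubber pad is on the base at y = -72. The reading window is in the housing's side that faces the pad (faces -y).
- pad_centre (a point): Middle of the top of the round black rubber pad, 76 mm across, 17 mm above the table; axes as the printer's: +y points to the window, 72 mm from the pad's middle to the housing.
- tag_dial (a joint): The dial: rad, grows clockwise seen from above, 0 at mark 1 (the double mark), then 12 marks 30 degrees (0.524 rad) apart: mark n rests at (n-1) x 0.524, nine = 4.189. Stops just beyond marks 1 and 12. A sprung ball clicks it firmly into each mark (about 0.09 N m to pass a click); released between marks it snaps to the nearer one. Starts at one of marks 2 to 6.
- dial_grip (a point): On the dial's vertical axis, 34 mm above the housing's top (138 mm above the table), where to pinch the bar grip across its width: a black upright bar 50 long x 14 wide, its top 44 mm above the housing, on a skirt 58 mm across whose top is 7 mm above the housing. Axes turn with the dial: +x along the bar to its pointer end (small nose and light line), z up. The pointer shows the mark.
- slim_bottle: The slim dessert wine bottle, the only one of its kind on the tray: 224 mm high, body 55 mm across up to 125 mm, neck and capsule 28 mm across from there to the mouth; 0.5 to 0.85 kg. Origin under its middle, z up; its paper label is on the -x side.
- label (a point): Middle of the slim bottle's paper label, on the surface of its body, 55 mm above its foot (bottle's -x side).
- serving_tray: Wooden serving tray, fixed, 302 (x) x 212 (y) mm, rim 18 mm high, inner floor 6 mm above the table, a low brass handle (to 34 mm high) at each x end. Close behind stand a cask with a tap and a 258 mm crate with bottles on it. Origin under its middle. Six things stand on it in two rows of three, 92 mm apart, in any order.
- wide_bottle_a: Wider, taller bottle on the tray, to be left alone: 262 mm high, body 67 mm across up to 134 mm, neck 33 mm across. Origin under its middle, z up.
- glass_a: Stemless tasting glass on the tray, to be left alone: 67 mm across, 93 mm high. Origin under its middle, z up.
- wide_bottle_b: Wider, taller bottle on the tray, to be left alone: 262 mm high, body 67 mm across up to 134 mm, neck 33 mm across. Origin under its middle, z up.
- glass_b: Stemless tasting glass on the tray, to be left alone: 67 mm across, 93 mm high. Origin under its middle, z up.
- flute: Champagne flute on the tray, to be left alone: 63 mm across, 205 mm high. Origin under its middle, z up.

How it is judged (in metres and radians):
On the way, in this order (a step that is already met when the one before it is completed fails the run):
1. the dial rests at nine while the slim bottle is still well away from the pad (value of joint tag_dial between 4.059 and 4.319 rad and horizontal distance between slim_bottle and pad_centre above 0.08 m), for 0.3 s.
2. the slim bottle stands on the pad with its label towards the window, the dial still at nine (value of joint tag_dial between 4.059 and 4.319 rad and horizontal distance between slim_bottle and pad_centre below 0.01 m and z of slim_bottle in the frame of pad_centre between -0.003 and 0.003 m and angle between slim_bottle's own z axis and vertical below 0.05 rad and angle between the x axis of slim_bottle and the y axis of tag_printer, either way round below 0.26 rad and y of label in the frame of pad_centre above 0.012 m), for 0.2 s.
At the end, for the whole second after the job is handed in: Dial at rest in the ninth click (within 0.13 rad); slim bottle released, upright and at rest on the pad, within 10 mm of its middle, label within 15 degrees of square to the window; every other thing on the tray upright and within 20 mm of where it stood (all of step 2 and linear speed of slim_bottle below 0.01 m/s and velocity of joint tag_dial between -0.05 and 0.05 rad/s and distance of each of wide_bottle_a, wide_bottle_b, flute, glass_a, glass_b from where it was at the start of the episode below 0.02 m and angle between each of wide_bottle_a, wide_bottle_b, flute, glass_a, glass_b's own z axis and vertical below 0.1 rad); the robot touches nothing.
It fails at once if another bottle or glass on the tray is shoved or tipped (distance of any of wide_bottle_a, wide_bottle_b, flute, glass_a, glass_b from where it was at the start of the episode above 0.02 m or angle between any of wide_bottle_a, wide_bottle_b, flute, glass_a, glass_b's own z axis and vertical above 0.4 rad).
It fails at once if the slim bottle is laid over (angle between slim_bottle's own z axis and vertical above 0.6 rad).
It fails at once if the slim bottle is banged down on the printer (contact force between slim_bottle and tag_printer above 100 N).
It also fails if it takes over 72 s, if anything falls off the work surface, if the arm or the gripper's body presses on something with over 40 N, if the wrist force passes 120 N, or if a joint passes its speed limit or range.

### The arm

A 6-joint arm with a two-finger parallel gripper is mounted at the origin on the work surface; the furniture and walls round the work are solid. World frame = base frame: x ahead of the robot, y to its left, z up, the work surface at z = 0. Lengths are in m, angles in degrees, forces in N, time in s.
With the tool pointing down it reaches from about 0.35 to 0.875 m from the base axis. Payload 4.2 kg.
Tool frame: the origin (TCP) lies between the finger pads; the fingertips stand 14 mm ahead of it and the grasp point (between the pads) lies 5 mm behind it; z points along the fingers, y is the line along which they close (so a half turn about z gives the same grasp; the last joint's range is limited). The gripper opens to 87 mm and grips with 3 to 60 N. Pads are 19 mm wide; open, the fingers measure 117 mm over their backs; the gripper's body (75 mm by 190 mm) begins 51 mm behind the grasp point.
Start: joints at [82.941, 22.042, 0.453, 0, -68.411, -14.817], TCP at [0.233, 0.58, 0.237] pointing down, gripper open.
Joint ranges: [-179.83, 179.83], [-69.29, 118.12], [-61.27, 80.66], [-181.25, 117.63], [-171.15, -9.14], [-177.46, 177.46]. Speed limits (degrees/s): [159.86, 159.86, 180, 180, 180, 180].

### API

Orientations are given as a 3x3 rotation matrix whose columns are the frame's x, y, z axes.
In Python, from station import * gives the robot as it stands. The module is installed in compiled form; this text tells all that it offers.
- The arm moves only by the tool play_rows, never from a script. Its argument "steps" is a list of rows, each an object of numbers: "ax", "ay", "az": the turn, a rotation vector about the tool's x, y, z in degrees; "dx", "dy", "dz": the shift along the tool's x, y, z in mm; "claw": the finger opening in mm, from 0 to 87. A call has 1 to 20 rows; each row shifts and turns the commanded pose from where the row before left it, along the tool's axes as they then stand; what a row does not reach is not made up. A row lasts 1/10 s, in which the tool goes at most 50 mm and 8.59 degrees, less where a joint would pass 70% of its speed; a pose out of reach is approached as far as the arm can. A call with a gripper value outside its range is refused whole. The fingers move at their own pace and stop on an object; the grip force is fixed at half the most. Time passes only in rows, so rows that do not move let the fingers close. It gives the time, the measured TCP pose, the force, the opening and the grip force at its end, in the units of the state.
- sense(): the state, without advancing time (a new reading comes with each control period).
- capture(name): name is "scene" or "top" or "wrist"; returns a dict with "frame" (420x560x3 uint8, blue, green, red), "range_z" (420x560 float32, m along the optical axis (not along the pixel's ray), 0 where there is no reading), "fx", "fy", "cx", "cy" (pixels), "xyz" and "rotation" of the camera in the world. Camera axes: x right, y down, z forward; pixel columns grow to the right and rows downward; lengths in m; the calibration is good to about 2 mm. A picture is of the moment at which its call begins.
- finish_job(): hands the job in; it is judged then, once.
The state is a dict: "time_s": time; "joints": joint angles; "joint_velocities": joint speeds; "effort": joint torques, N m; "tcp_pos": TCP position; "ee_rot": TCP orientation; "wrist_force": force on the tool from outside, world axes, zero at the start; "moment": the same for the moment, N m; "gripper_width": opening from 0.0 (shut) to 1.0 (fully open); "gripper_force": force on a finger pad.
Only numpy, scipy, OpenCV 4.12 (cv2) and the standard library are available. Lean on these libraries where they do the work, as an engineer would, in place of code of your own. Each camera call takes 0.05 s, during which the arm holds its last target. There are 200 camera calls.

## Working session

There is one attempt and no reset: what is moved stays moved. The work goes in short steps, Python scripts to look and compute and a tool call to move; the robot and the scene stay as the last step left them, time stands still between calls to the robot, and variables do not carry over. Pictures are saved under pics/ and viewed, at most 10 in all, crops included, and the job is handed in when it is done.

Besides the shell and the picture viewer there is one more tool, called after ">>>" as name(argument=value, ...), one argument or row to a line, values as JSON. play_rows: Moves the arm, as the interface text tells. Its arguments: {"type":"object","properties":{"steps":{"type":"array"}},"required":["steps"]}

```bash
mkdir -p pics
cat > h.py <<'E'
from station import *
import numpy as np, cv2
def cap(n,save=None):
    c=capture(n)
    if save: cv2.imwrite('pics/'+save,c['frame'])
    v,u=np.mgrid[0:420,0:560]; z=c['range_z']
    P=np.stack([(u-c['cx'])/c['fx']*z,(v-c['cy'])/c['fy']*z,z],-1)@np.array(c['rotation']).T+np.array(c['xyz'])
    P[z==0]=np.nan
    return c,P
E
python3 - <<'E'
from h import *
s=sense();print(s['tcp_pos'],np.round(s['ee_rot'],3).tolist(),s['gripper_width'])
fs=[]
for n in ['scene','top']:
    c,P=cap(n,n+'1.png'); np.savez('pics/'+n+'.npz',f=c['frame'],P=P)
    print(n,c['xyz'],np.round(c['rotation'],2).tolist(),c['fx'])
E
```

```text
[0.23262486 0.57948305 0.23545677] [[0.928, -0.373, -0.001], [-0.373, -0.928, -0.002], [0.0, 0.002, -1.0]] 0.9987349075314288
scene [ 0.14704759 -0.58774362  0.56298607] [[0.84, -0.3, 0.45], [-0.54, -0.46, 0.7], [-0.0, -0.83, -0.55]] 418.79628477283336
top [0.41172368 0.02557302 1.28736522] [[-0.01, -0.99, 0.1], [-1.0, 0.01, 0.01], [-0.01, -0.1, -0.99]] 479.2037341448564
```

View pics/scene1.png

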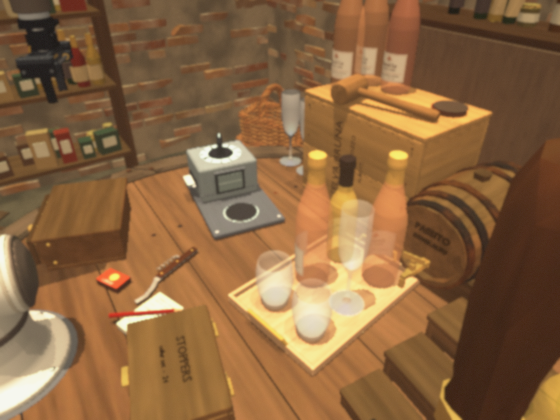

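View pics/top1.png

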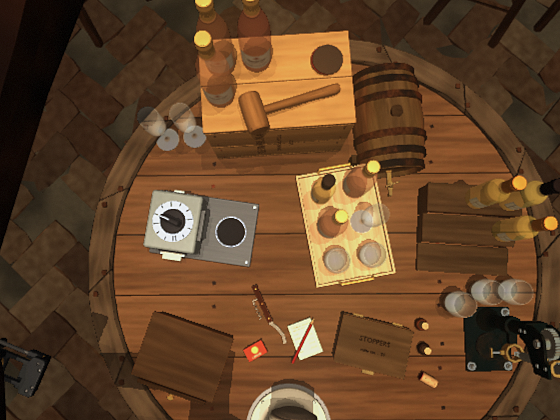

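The scene view shows the slim amber bottle with a dark capsule (346,165) in the tray's far-left corner, beside two wide bottles. In the top view its capsule is at (328,182), the pad is at (230,232) and the dial at (172,222). Next I measure these.

Run:
```python
from h import *
d=np.load('pics/top.npz');f=d['f'];P=d['P']
x,y,z=[P[...,i] for i in range(3)]
# pad: dark pixels at z ~.017
m=(f.max(-1)<70)&(abs(z-.017)<.006)
n,l,st,ce=cv2.connectedComponentsWithStats(m.astype('uint8'))
for i in range(1,n):
    if st[i,4]>150:print('pad',st[i],P[l==i].mean(0),np.ptp(P[l==i],axis=0))
# housing top
m=(abs(z-.104)<.006)&(y>.2)&(x>.3)
r=cv2.minAreaRect((P[m][:,:2]*1000).astype('float32'));print('housing',r)
m=(abs(z-.014)<.005)&(y>.1)&(x>.3)&(x<.7)
u=(z>.008)&(z<.12)&(y>.1)&(y<.6)&(x>.35)&(x<.62)
r=cv2.minAreaRect((P[u][:,:2]*1000).astype('float32'));print('printer all',r)
m=(z>.14-.006)&(z<.16)&(y>.2)&(x>.35)&(x<.6)
print('bar',m.sum(),P[m].mean(0)); 
if m.sum()>5:print(cv2.minAreaRect((P[m][:,:2]*1000).astype('float32')))
# tall things
for lo,hi,nm in[(.21,.24,'slim'),(.245,.28,'wide'),(.15,.22,'flute'),(.085,.11,'glass')]:
    m=(z>lo)&(z<hi)&(y<.1)&(y>-.3)&(x>.3)&(x<.75)
    n,l,st,ce=cv2.connectedComponentsWithStats(m.astype('uint8'))
    for i in range(1,n):
        if st[i,4]>8:print(nm,st[i],np.nanmean(P[l==i],0).round(3),np.ptp(P[l==i],axis=0).round(3))
m=(abs(z-.018)<.006)&(y<.05)&(y>-.3)&(x>.3)&(x<.75)
print('tray',cv2.minAreaRect((P[m][:,:2]*1000).astype('float32')))
m=(abs(z-.258)<.012)&(x>.6)&(y>-.1);print('crate x min',np.nanmin(x[m]),y[m].min(),y[m].max())
print(cv2.minAreaRect((P[m][:,:2]*1000).astype('float32')))
a=cv2.resize(f[180:270,135:265],None,fx=5,fy=5,interpolation=cv2.INTER_CUBIC)
cv2.imwrite('pics/c.png',a)
```

```text
pad [217 218  28  27 568] [0.5035991  0.14952005 0.01725928] [0.06994752 0.07229159 0.01168431]
pad [ 464  307   43   65 1145] [ 0.20633471 -0.50743419  0.01578756] [0.16258404 0.1059756  0.01199029]
housing ((617.8287353515625, 280.40301513671875), (142.7567596435547, 343.13397216796875), 87.281005859375)
printer all ((485.29156494140625, 315.5412902832031), (430.8594055175781, 268.9215087890625), 89.91819763183594)
bar 121 [0.52291334 0.28430571 0.14736569]
((523.3882446289062, 285.3521728515625), (48.601863861083984, 13.802285194396973), 66.48115539550781)
slim [388 116  22  21 198] [ 0.726 -0.251  0.212] [0.045 0.049 0.017]
slim [254 125 100  11 352] [ 0.717 -0.041  0.225] [0.014 0.224 0.03 ]
slim [244 132   9   5  26] [0.709 0.092 0.223] [0.002 0.019 0.028]
slim [361 166  14  13  63] [ 0.615 -0.175  0.222] [0.026 0.03  0.029]
slim [322 174  14  14 150] [ 0.6   -0.09   0.229] [0.029 0.029 0.02 ]
slim [331 214  12  13  40] [ 0.509 -0.103  0.22 ] [0.026 0.024 0.025]
wide [ 251  111  105   24 1407] [ 0.731 -0.044  0.258] [0.056 0.229 0.035]
wide [243 119   5  14  39] [0.716 0.096 0.
[... 736 characters left out ...]
]
glass [387 185   6  11  44] [ 0.6   -0.259  0.092] [0.022 0.012 0.024]
glass [312 188  18  13  33] [ 0.583 -0.077  0.098] [0.031 0.041 0.024]
glass [368 211   9  13  85] [ 0.531 -0.211  0.1  ] [0.031 0.019 0.022]
glass [318 224  12  13  24] [ 0.498 -0.086  0.097] [0.031 0.025 0.024]
glass [362 242  24  26 103] [ 0.436 -0.204  0.093] [0.062 0.057 0.016]
glass [325 248  25  25 104] [ 0.423 -0.117  0.094] [0.06  0.059 0.018]
tray ((551.2516479492188, -118.26042175292969), (374.0537414550781, 272.3484191894531), 9.979515075683594)
crate x min 0.6978532212441422 -0.0999407305645907 0.19458668553622227
((813.4696655273438, 44.441741943359375), (227.74008178710938, 301.984375), 3.479203701019287)
```

View pics/c.png

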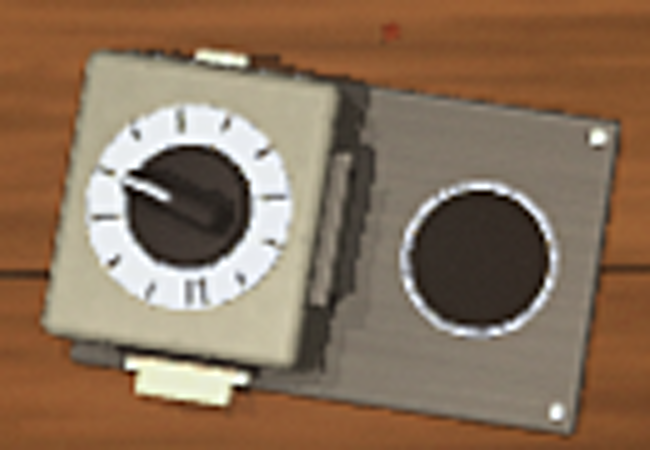

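The crop shows the double mark at the bottom (197,290). The pointer is at about (125,175), the fifth mark clockwise, which agrees with the bar's measured angle of 66.5°. Nine is therefore +120° clockwise. The pad–dial distance of 136 mm matches the 137 mm expected, and the printer's yaw is about -8°.

>>> play_rows(
  steps=[
    {"dx":42.1,"dy":18.3,"claw":45},
    {"dx":42.1,"dy":18.3,"claw":45},
    {"dx":42.1,"dy":18.3,"claw":45},
    {"dx":42.1,"dy":18.3,"claw":45},
    {"dx":42.1,"dy":18.3,"claw":45},
    {"dx":42.1,"dy":18.3,"claw":45},
    {"dx":42.1,"dy":18.3,"claw":45},
    {"dx":42.1,"dy":18.3,"claw":45},
    {"dx":42.1,"dy":18.3,"claw":45},
    {"az":-8},
    {"az":-8},
    {"az":-8},
    {"az":-8},
    {"az":-8},
    {"az":-8},
    {"az":-8},
    {"az":-8},
    {"az":-8},
    {"az":-8},
    {"az":-8},
  ],
)

```text
invalid input at $.steps[0]: expected keys ax, ay, az, dx, dy, dz, claw
```

Run:
```python
from h import *
s=sense();print(s['time_s'],s['tcp_pos'],np.round(s['ee_rot'],3).tolist(),np.round(s['joints'],1),s['gripper_width'],s['wrist_force'])
c,P=cap('wrist','w1.png')
z=P[...,2];m=(z>.138)&(z<.152)&(np.hypot(P[...,0]-.523,P[...,1]-.285)<.05)
print(m.sum(),cv2.minAreaRect((P[m][:,:2]*1000).astype('float32')),np.nanmedian(z[m]))
```

```text
0.1 [0.23268163 0.57953378 0.23556893] [[0.928, -0.373, -0.001], [-0.373, -0.928, -0.002], [0.0, 0.002, -1.0]] [ 82.9  22.1   0.4  -0.  -68.4 -14.8] 1.001068650520256 [-0.37927237 -0.29419983  0.28903273]
0 ((0.0, 0.0), (0.0, 0.0), 0.0) nan
  return np.nanmean(a, axis, out=out, keepdims=keepdims)
```

View pics/w1.png

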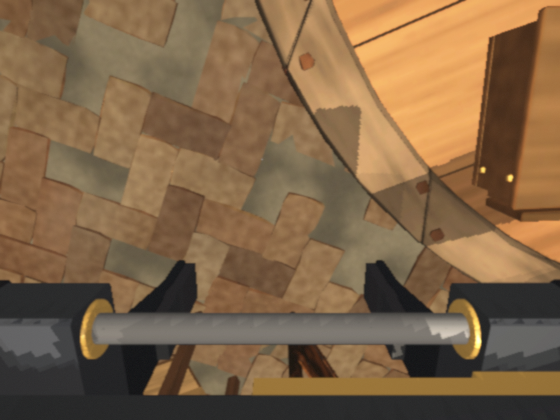

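The wrist view shows only the floor and the table edge. The call was refused and nothing moved, because every row needs all seven keys.

>>> play_rows(
  steps=[
    {"ax":0,"ay":0,"az":0,"dx":42.1,"dy":18.3,"dz":0,"claw":45},
    {"ax":0,"ay":0,"az":0,"dx":42.1,"dy":18.3,"dz":0,"claw":45},
    {"ax":0,"ay":0,"az":0,"dx":42.1,"dy":18.3,"dz":0,"claw":45},
    {"ax":0,"ay":0,"az":0,"dx":42.1,"dy":18.3,"dz":0,"claw":45},
    {"ax":0,"ay":0,"az":0,"dx":42.1,"dy":18.3,"dz":0,"claw":45},
    {"ax":0,"ay":0,"az":0,"dx":42.1,"dy":18.3,"dz":0,"claw":45},
    {"ax":0,"ay":0,"az":0,"dx":42.1,"dy":18.3,"dz":0,"claw":45},
    {"ax":0,"ay":0,"az":0,"dx":42.1,"dy":18.3,"dz":0,"claw":45},
    {"ax":0,"ay":0,"az":0,"dx":42.1,"dy":18.3,"dz":0,"claw":45},
    {"ax":0,"ay":0,"az":-8,"dx":0,"dy":0,"dz":0,"claw":45},
    {"ax":0,"ay":0,"az":-8,"dx":0,"dy":0,"dz":0,"claw":45},
    {"ax":0,"ay":0,"az":-8,"dx":0,"dy":0,"dz":0,"claw":45},
    {"ax":0,"ay":0,"az":-8,"dx":0,"dy":0,"dz":0,"claw":45},
    {"ax":0,"ay":0,"az":-8,"dx":0,"dy":0,"dz":0,"claw":45},
    {"ax":0,"ay":0,"az":-8,"dx":0,"dy":0,"dz":0,"claw":45},
    {"ax":0,"ay":0,"az":-8,"dx":0,"dy":0,"dz":0,"claw":45},
    {"ax":0,"ay":0,"az":-8,"dx":0,"dy":0,"dz":0,"claw":45},
    {"ax":0,"ay":0,"az":-8,"dx":0,"dy":0,"dz":0,"claw":45},
    {"ax":0,"ay":0,"az":-8,"dx":0,"dy":0,"dz":0,"claw":45},
    {"ax":0,"ay":0,"az":-8,"dx":0,"dy":0,"dz":0,"claw":45},
  ],
)

```text
time_s: 2.15
tcp_pos: [0.5229, 0.2859, 0.2361]
ee_rot: [[0.4, 0.917, -0.001], [0.917, -0.4, -0.0], [-0.001, -0.0, -1.0]]
wrist_force: [-0.1, -0.0, -0.5]
gripper_width: 0.518
gripper_force: 0.0
```

Run:
```python
from h import *
s=sense();print(s['time_s'],s['tcp_pos'],np.round(s['ee_rot'],3).tolist(),np.round(s['joints'],1),s['gripper_width'],s['wrist_force'])
c,P=cap('wrist','w2.png')
z=P[...,2];m=(z>.138)&(z<.152)&(np.hypot(P[...,0]-.523,P[...,1]-.285)<.05)
print(m.sum(),cv2.minAreaRect((P[m][:,:2]*1000).astype('float32')),np.nanmedian(z[m]))
```

```text
2.15 [0.52287296 0.2858716  0.23612076] [[0.4, 0.917, -0.001], [0.917, -0.4, -0.0], [-0.001, -0.0, -1.0]] [ 44.2  19.3  -3.8  -0.  -67.  112.2] 0.5180775519937456 [-0.1393652  -0.01718708 -0.50107225]
1248 ((525.5548706054688, 285.1409912109375), (49.86931610107422, 13.850565910339355), 66.2669677734375) 0.147417044930369
```

>>> play_rows(
  steps=[
    {"ax":0,"ay":0,"az":0,"dx":0,"dy":2,"dz":35,"claw":45},
    {"ax":0,"ay":0,"az":0,"dx":0,"dy":0,"dz":35,"claw":45},
    {"ax":0,"ay":0,"az":0,"dx":0,"dy":0,"dz":18,"claw":45},
    {"ax":0,"ay":0,"az":0,"dx":0,"dy":0,"dz":15,"claw":45},
    {"ax":0,"ay":0,"az":0,"dx":0,"dy":0,"dz":0,"claw":45},
    {"ax":0,"ay":0,"az":0,"dx":0,"dy":0,"dz":0,"claw":5},
    {"ax":0,"ay":0,"az":0,"dx":0,"dy":0,"dz":0,"claw":5},
    {"ax":0,"ay":0,"az":0,"dx":0,"dy":0,"dz":0,"claw":5},
    {"ax":0,"ay":0,"az":0,"dx":0,"dy":0,"dz":0,"claw":5},
    {"ax":0,"ay":0,"az":0,"dx":0,"dy":0,"dz":0,"claw":5},
    {"ax":0,"ay":0,"az":0,"dx":0,"dy":0,"dz":0,"claw":5},
  ],
)

```text
time_s: 3.3
tcp_pos: [0.5262, 0.2849, 0.1343]
ee_rot: [[0.405, 0.914, 0.003], [0.914, -0.405, 0.0], [0.001, 0.002, -1.0]]
wrist_force: [4.8, -1.9, 0.1]
gripper_width: 0.159
gripper_force: 30.0
```

>>> play_rows(
  steps=[
    {"ax":0,"ay":0,"az":0,"dx":0,"dy":1.7,"dz":0,"claw":5},
    {"ax":0,"ay":0,"az":6,"dx":0,"dy":0,"dz":0,"claw":5},
    {"ax":0,"ay":0,"az":6,"dx":0,"dy":0,"dz":0,"claw":5},
    {"ax":0,"ay":0,"az":6,"dx":0,"dy":0,"dz":0,"claw":5},
    {"ax":0,"ay":0,"az":6,"dx":0,"dy":0,"dz":0,"claw":5},
    {"ax":0,"ay":0,"az":6,"dx":0,"dy":0,"dz":0,"claw":5},
    {"ax":0,"ay":0,"az":6,"dx":0,"dy":0,"dz":0,"claw":5},
    {"ax":0,"ay":0,"az":6,"dx":0,"dy":0,"dz":0,"claw":5},
    {"ax":0,"ay":0,"az":6,"dx":0,"dy":0,"dz":0,"claw":5},
    {"ax":0,"ay":0,"az":6,"dx":0,"dy":0,"dz":0,"claw":5},
    {"ax":0,"ay":0,"az":6,"dx":0,"dy":0,"dz":0,"claw":5},
  ],
)

```text
time_s: 4.4
tcp_pos: [0.5265, 0.2845, 0.1343]
ee_rot: [[0.995, 0.103, 0.0], [0.103, -0.995, 0.0], [0.0, -0.0, -1.0]]
wrist_force: [0.8, -0.4, 2.7]
gripper_width: 0.16
gripper_force: 30.0
```

>>> play_rows(
  steps=[
    {"ax":0,"ay":0,"az":6.2,"dx":0,"dy":0,"dz":0,"claw":5},
    {"ax":0,"ay":0,"az":6.2,"dx":0,"dy":0,"dz":0,"claw":5},
    {"ax":0,"ay":0,"az":6.2,"dx":0,"dy":0,"dz":0,"claw":5},
    {"ax":0,"ay":0,"az":6.2,"dx":0,"dy":0,"dz":0,"claw":5},
    {"ax":0,"ay":0,"az":6.2,"dx":0,"dy":0,"dz":0,"claw":5},
    {"ax":0,"ay":0,"az":6.2,"dx":0,"dy":0,"dz":0,"claw":5},
    {"ax":0,"ay":0,"az":6.2,"dx":0,"dy":0,"dz":0,"claw":5},
    {"ax":0,"ay":0,"az":6.2,"dx":0,"dy":0,"dz":0,"claw":5},
    {"ax":0,"ay":0,"az":6.2,"dx":0,"dy":0,"dz":0,"claw":5},
    {"ax":0,"ay":0,"az":6.2,"dx":0,"dy":0,"dz":0,"claw":5},
    {"ax":0,"ay":0,"az":0,"dx":0,"dy":0,"dz":0,"claw":5},
    {"ax":0,"ay":0,"az":0,"dx":0,"dy":0,"dz":0,"claw":5},
    {"ax":0,"ay":0,"az":0,"dx":0,"dy":0,"dz":0,"claw":45},
    {"ax":0,"ay":0,"az":0,"dx":0,"dy":0,"dz":0,"claw":45},
    {"ax":0,"ay":0,"az":0,"dx":0,"dy":0,"dz":0,"claw":45},
    {"ax":0,"ay":0,"az":0,"dx":0,"dy":0,"dz":-20,"claw":45},
    {"ax":0,"ay":0,"az":0,"dx":0,"dy":0,"dz":-40,"claw":45},
    {"ax":0,"ay":0,"az":0,"dx":0,"dy":0,"dz":-45,"claw":45},
    {"ax":0,"ay":0,"az":0,"dx":0,"dy":0,"dz":-45,"claw":45},
    {"ax":0,"ay":0,"az":0,"dx":0,"dy":0,"dz":-45,"claw":45},
  ],
)

```text
time_s: 6.4
tcp_pos: [0.5261, 0.2845, 0.3301]
ee_rot: [[0.562, -0.827, -0.0], [-0.827, -0.562, 0.0], [-0.0, 0.0, -1.0]]
wrist_force: [1.4, 1.2, -0.2]
gripper_width: 0.516
gripper_force: 0.0
```

Run:
```python
from h import *
s=sense();print(s['time_s'],s['tcp_pos'],np.round(s['ee_rot'],3).tolist(),np.round(s['joints'],1),s['gripper_width'])
c,P=cap('wrist')
z=P[...,2];m=(z>.138)&(z<.152)&(np.hypot(P[...,0]-.525,P[...,1]-.285)<.05)
print(m.sum(),cv2.minAreaRect((P[m][:,:2]*1000).astype('float32')),np.nanmedian(z[m]))
f=c['frame']
m=(f.max(-1)<80)&(abs(z-.017)<.006)&(P[...,1]<.22)
n,l,st,ce=cv2.connectedComponentsWithStats(m.astype('uint8'))
for i in range(1,n):
    if st[i,4]>300:
        q=P[l==i];print('pad',st[i],q.mean(0),cv2.minEnclosingCircle((q[:,:2]*1000).astype('float32')))
cv2.imwrite('pics/w3.png',f)
```

```text
6.4 [0.52612889 0.28451681 0.33005778] [[0.562, -0.827, -0.0], [-0.827, -0.562, 0.0], [-0.0, 0.0, -1.0]] [ 43.9  16.7   5.9  -0.  -79.2  -9.7] 0.5160201561105994
689 ((524.9092407226562, 283.9312744140625), (13.965717315673828, 49.25910949707031), 36.240699768066406) 0.14749742945804678
pad [ 327   66   56   60 2641] [0.50454773 0.1489013  0.01699676] ((504.0438232421875, 149.34231567382812), 35.59581756591797)
```

View pics/w3.png

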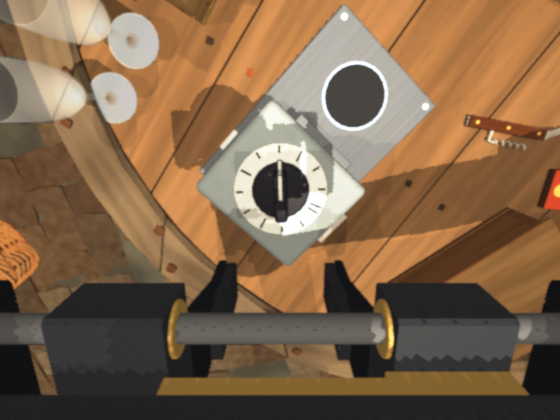

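The wrist view shows the pointer 120.0° on from where it was (bar at -53.8°), so the dial is at nine. The pad is at (355,96). Next I look for the bottle's label.

Run:
```python
from h import *
c,P=cap('scene');f=c['frame']
a=cv2.resize(f[140:320,270:430],None,fx=3,fy=3,interpolation=cv2.INTER_CUBIC)
c2,P=cap('top');b=cv2.resize(c2['frame'][160:250,300:390],None,fx=3.6,fy=6,interpolation=cv2.INTER_CUBIC)
cv2.imwrite('pics/d.png',np.hstack([a,b[:540]]) if b.shape[0]>=540 else a)
c,_=cap('wrist');print(np.round(c['xyz'],3),np.round(c['rotation'],3).tolist(),c['fx'])
```

```text
[0.573 0.215 0.48 ] [[-0.828, -0.537, -0.165], [-0.561, 0.787, 0.256], [-0.008, 0.304, -0.952]] 346.59838525175434
```

View pics/d.png

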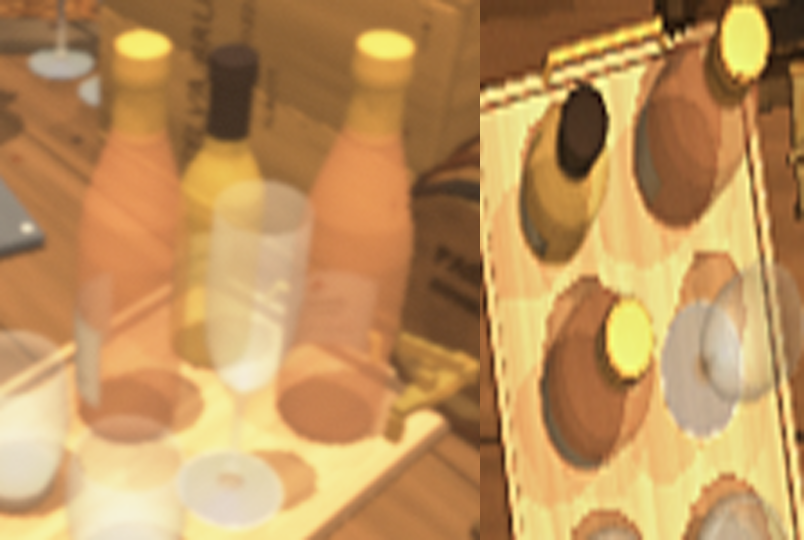

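The crops show a pale sliver on the slim bottle's lower-left edge (535,240), so the label faces roughly (-x,+y). I'll look from that side with the wrist camera.

>>> play_rows(
  steps=[
    {"ax":0,"ay":0,"az":0,"dx":30.8,"dy":30.2,"dz":0,"claw":45},
    {"ax":0,"ay":0,"az":0,"dx":30.8,"dy":30.2,"dz":0,"claw":45},
    {"ax":0,"ay":0,"az":0,"dx":30.8,"dy":30.2,"dz":0,"claw":45},
    {"ax":0,"ay":0,"az":0,"dx":30.8,"dy":30.2,"dz":0,"claw":45},
    {"ax":0,"ay":0,"az":0,"dx":30.8,"dy":30.2,"dz":0,"claw":45},
    {"ax":0,"ay":0,"az":0,"dx":30.8,"dy":30.2,"dz":0,"claw":45},
    {"ax":0,"ay":0,"az":8.5,"dx":0,"dy":0,"dz":0,"claw":45},
    {"ax":0,"ay":0,"az":8.5,"dx":0,"dy":0,"dz":0,"claw":45},
    {"ax":0,"ay":0,"az":8.5,"dx":0,"dy":0,"dz":0,"claw":45},
    {"ax":0,"ay":0,"az":8.5,"dx":0,"dy":0,"dz":0,"claw":45},
    {"ax":0,"ay":0,"az":8.5,"dx":0,"dy":0,"dz":0,"claw":45},
    {"ax":0,"ay":0,"az":8.5,"dx":0,"dy":0,"dz":0,"claw":45},
    {"ax":0,"ay":0,"az":8.5,"dx":0,"dy":0,"dz":0,"claw":45},
    {"ax":0,"ay":0,"az":8.5,"dx":0,"dy":0,"dz":0,"claw":45},
    {"ax":0,"ay":0,"az":8.5,"dx":0,"dy":0,"dz":0,"claw":45},
    {"ax":0,"ay":0,"az":8.5,"dx":0,"dy":0,"dz":0,"claw":45},
    {"ax":0,"ay":0,"az":8.5,"dx":0,"dy":0,"dz":0,"claw":45},
    {"ax":0,"ay":0,"az":8.5,"dx":0,"dy":0,"dz":0,"claw":45},
    {"ax":0,"ay":0,"az":8.5,"dx":0,"dy":0,"dz":0,"claw":45},
    {"ax":0,"ay":0,"az":8.5,"dx":0,"dy":0,"dz":0,"claw":45},
  ],
)

```text
time_s: 8.6
tcp_pos: [0.4794, 0.0298, 0.3264]
ee_rot: [[-0.997, -0.083, -0.004], [-0.083, 0.997, -0.001], [0.004, -0.0, -1.0]]
wrist_force: [-0.2, -0.5, 0.8]
gripper_width: 0.515
gripper_force: 0.0
```

>>> play_rows(
  steps=[
    {"ax":0,"ay":0,"az":8.5,"dx":0,"dy":0,"dz":0,"claw":45},
    {"ax":0,"ay":0,"az":8.5,"dx":0,"dy":0,"dz":0,"claw":45},
    {"ax":0,"ay":0,"az":8.5,"dx":0,"dy":0,"dz":0,"claw":45},
    {"ax":0,"ay":0,"az":8.5,"dx":0,"dy":0,"dz":0,"claw":45},
    {"ax":0,"ay":0,"az":8.5,"dx":0,"dy":0,"dz":0,"claw":45},
    {"ax":0,"ay":0,"az":7.7,"dx":0,"dy":0,"dz":0,"claw":45},
    {"ax":0,"ay":0,"az":0,"dx":0,"dy":0,"dz":40,"claw":45},
    {"ax":0,"ay":0,"az":0,"dx":0,"dy":0,"dz":40,"claw":45},
    {"ax":0,"ay":-6.8,"az":0,"dx":0,"dy":0,"dz":0,"claw":45},
    {"ax":0,"ay":-6.8,"az":0,"dx":0,"dy":0,"dz":0,"claw":45},
    {"ax":0,"ay":-6.8,"az":0,"dx":0,"dy":0,"dz":0,"claw":45},
    {"ax":0,"ay":-6.8,"az":0,"dx":0,"dy":0,"dz":0,"claw":45},
    {"ax":0,"ay":-6.8,"az":0,"dx":0,"dy":0,"dz":0,"claw":45},
    {"ax":0,"ay":0,"az":0,"dx":0,"dy":0,"dz":0,"claw":45},
  ],
)

```text
time_s: 10.0
tcp_pos: [0.5119, -0.0304, 0.2929]
ee_rot: [[-0.686, 0.647, 0.332], [0.573, 0.762, -0.301], [-0.448, -0.016, -0.894]]
wrist_force: [-0.4, -1.0, -0.8]
gripper_width: 0.52
gripper_force: 0.0
```

Run:
```python
from h import *
s=sense();print(s['time_s'],s['tcp_pos'],np.round(s['ee_rot'],3).tolist(),np.round(s['joints'],1))
c,P=cap('wrist','w4.png');np.savez('pics/w4.npz',f=c['frame'],P=P,xyz=c['xyz'],R=c['rotation'],K=[c['fx'],c['fy'],c['cx'],c['cy']])
```

```text
10.0 [ 0.51191463 -0.03036953  0.29288786] [[-0.686, 0.647, 0.332], [0.573, 0.762, -0.301], [-0.448, -0.016, -0.894]] [  26.5    0.2  -35.    33.3  -49.6 -177.4]
```

View pics/w4.png

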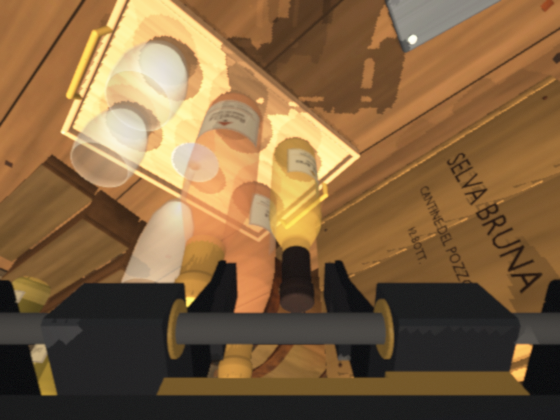

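The wrist view shows the slim bottle's label clearly at (302,160), with the capsule at (297,275). Joint 6 reached its limit there, which cut the tilt short. I'll work out the label's direction from depth.

Run:
```python
from h import *
from scipy.optimize import least_squares
d=np.load('pics/w4.npz');f=d['f'];P=d['P'];xyz=d['xyz']
hsv=cv2.cvtColor(f,cv2.COLOR_BGR2HSV)
z=P[...,2]
near=(np.hypot(P[...,0]-.602,P[...,1]+.09)<.045)
body=near&(z>.02)&(z<.115)
def fit(Q,r): return least_squares(lambda c:np.hypot(Q[:,0]-c[0],Q[:,1]-c[1])-r,[.602,-.09],loss='soft_l1',f_scale=.002)
r=fit(P[body],.0275);c=r.x;print('body',body.sum(),c,np.abs(r.fun).mean())
nk=near&(z>.16)&(z<.215);r2=fit(P[nk],.014);print('neck',nk.sum(),r2.x,np.abs(r2.fun).mean())
top=near&(z>.222)&(z<.236);print('top',top.sum(),P[top].mean(0) if top.any() else 0)
print('camera az from bottle',np.degrees(np.arctan2(xyz[1]-c[1],xyz[0]-c[0])))
u0=f[140:182,282:322];
m=body.copy();m[:140]=0;m[185:]=0;m[:,:280]=0;m[:,325:]=0
for s in(70,90,110):
    l=m&(hsv[...,1]<s)
    k,lab,st,_=cv2.connectedComponentsWithStats(l.astype('uint8'));i=1+st[1:,4].argmax()
    l=lab==i;Q=P[l];az=np.degrees(np.arctan2(Q[:,1]-c[1],Q[:,0]-c[0]))
    print(s,st[i],'z',Q[:,2].min(),Q[:,2].max(),'az',np.percentile(az,[0,2,10,50,90,98,100]).round(1))
    for lo in np.arange(.03,.1,.012):
        b=(Q[:,2]>lo)&(Q[:,2]<lo+.012)
        if b.sum()>6:print('   ',round(lo,3),b.sum(),az[b].min().round(1),az[b].max().round(1))
```

```text
body 2275 [ 0.60301065 -0.09130383] 0.00031398359580861554
neck 1397 [ 0.60342578 -0.09187516] 0.0005946753223108242
top 773 [ 0.59888665 -0.08829583  0.22827634]
camera az from bottle 142.30558361529478Traceback (most recent call last):
  File "<stdin>", line 17, in <module>
ValueError: attempt to get argmax of an empty sequence
```

Run:
```python
from h import *
d=np.load('pics/w4.npz');f=d['f'];P=d['P'];c=[.603,-.0914]
z=P[...,2]
m=(np.hypot(P[...,0]-c[0],P[...,1]-c[1])<.033)&(z>.02)&(z<.115)
B=f[...,0];t,_=cv2.threshold(B[m].reshape(-1,1),0,255,cv2.THRESH_OTSU);print(t,np.percentile(B[m],[5,50,80,95]))
for s in(t-15,t,t+15):
    k,lab,st,_=cv2.connectedComponentsWithStats((m&(B>s)).astype('uint8'));i=1+st[1:,4].argmax()
    Q=P[lab==i];az=np.degrees(np.arctan2(Q[:,1]-c[1],Q[:,0]-c[0]))
    print(s,st[i],'z',Q[:,2].min(),Q[:,2].max())
    for lo in np.arange(.02,.11,.01):
        b=(Q[:,2]>lo)&(Q[:,2]<lo+.01)
        if b.sum()>6:print('   ',round(lo,3),b.sum(),az[b].min().round(1),az[b].max().round(1),az[b].mean().round(1))
```

```text
92.0 [ 66.  98. 110. 133.]
77.0 [ 271  147   49   49 1662] z 0.022109583445796333 0.1148782546346232
    0.02 11 -147.8 78.4 -8.7
    0.03 90 -160.5 159.2 84.4
    0.04 165 -168.1 159.4 90.5
    0.05 176 -178.4 159.6 72.2
    0.06 206 -179.9 178.6 68.4
    0.07 238 -179.7 179.7 78.9
    0.08 246 -179.8 179.8 84.1
    0.09 232 -179.6 179.3 90.5
    0.1 207 -179.0 179.4 111.6
92.0 [287 148  32  33 652] z 0.022398870378427416 0.08257388923671166
    0.03 52 68.2 156.4 120.6
    0.04 142 60.6 156.5 121.4
    0.05 137 65.7 156.7 121.2
    0.06 146 59.8 156.5 122.1
    0.07 139 67.0 159.3 125.2
    0.08 31 82.7 154.0 121.6
107.0 [288 149  25  26 452] z 0.03608066273037486 0.08257388923671166
    0.03 22 111.7 153.8 133.8
    0.04 102 97.1 156.5 131.8
    0.05 101 96.9 156.7 131.6
    0.06 102 94.3 156.5 131.1
    0.07 116 101.4 156.8 130.8
    0.08 9 106.9 151.8 129.9
```

Run:
```python
from h import *
d=np.load('pics/w4.npz');f=d['f'];P=d['P'];c=[.603,-.0914]
z=P[...,2]
m=(np.hypot(P[...,0]-c[0],P[...,1]-c[1])<.033)
az=np.degrees(np.arctan2(P[...,1]-c[1],P[...,0]-c[0]))
for a in range(60,224,5):
    A=(az%360>=a)&(az%360<a+5)&m
    o=[]
    for lo,hi in((.041,.05),(.07,.08),(.086,.1)):
        b=A&(z>lo)&(z<hi); o.append((np.median(f[b],0).astype(int).tolist(),int(b.sum())) if b.any() else None)
    print(a,o)
```

```text
60 [([108, 165, 219], 2), None, ([63, 115, 159], 2)]
65 [None, ([86, 125, 158], 4), ([58, 112, 156], 3)]
70 [([103, 150, 194], 3), ([110, 159, 198], 1), ([92, 158, 199], 5)]
75 [([97, 139, 170], 3), ([107, 155, 189], 4), ([73, 127, 160], 4)]
80 [([97, 135, 162], 3), ([101, 143, 168], 4), ([70, 130, 164], 10)]
85 [([98, 134, 154], 5), ([88, 128, 154], 8), ([69, 132, 170], 6)]
90 [([103, 139, 159], 4), ([79, 121, 154], 5), ([73, 141, 184], 10)]
95 [([108, 147, 168], 5), ([85, 131, 161], 9), ([94, 177, 224], 14)]
100 [([106, 143, 164], 7), ([104, 151, 178], 9), ([91, 175, 224], 12)]
105 [([109, 147, 168], 8), ([120, 162, 189], 11), ([86, 168, 217], 16)]
110 [([110, 149, 171], 8), ([127, 170, 194], 11), ([86, 168, 219], 14)]
115 [([112, 151, 173], 9), ([129, 174, 197], 9), ([80, 158, 211], 17)]
120 [([116, 157, 183], 7), ([131, 176, 200], 11), ([81, 161, 214], 18)]
125 [([122, 167, 193], 12), ([132, 177, 201], 11), ([80, 160, 215], 16)]
130 [([131, 177, 203], 10), ([134, 179, 204], 10), ([81, 163, 218], 18)]
135 [([133, 180, 206], 9), ([135, 181, 206], 11), ([83, 165, 220], 17)]
140 [([1
[... 421 characters left out ...]

170 [([68, 139, 183], 7), ([105, 200, 236], 9), ([106, 202, 238], 15)]
175 [([66, 136, 180], 7), ([106, 200, 237], 8), ([102, 194, 238], 11)]
180 [([64, 133, 177], 6), ([102, 196, 236], 6), ([98, 188, 236], 16)]
185 [([65, 132, 176], 7), ([97, 188, 235], 6), ([94, 182, 234], 12)]
190 [([71, 141, 189], 5), ([98, 185, 234], 9), ([93, 178, 232], 9)]
195 [([90, 171, 223], 4), ([97, 184, 231], 8), ([92, 175, 230], 6)]
200 [([99, 186, 230], 4), ([97, 182, 230], 5), ([91, 173, 229], 7)]
205 [([101, 186, 230], 4), ([92, 172, 227], 1), ([84, 163, 216], 6)]
210 [None, ([96, 177, 230], 4), ([64, 121, 172], 6)]
215 [([106, 188, 238], 3), None, ([62, 120, 170], 1)]
220 [None, ([103, 181, 236], 3), None]
```

```bash
cat >> h.py <<'E'
from scipy.spatial.transform import Rotation as Ro
def Rd(y):
    y=np.radians(y);x=np.array([np.cos(y),np.sin(y),0]);zz=np.array([0,0,-1.]);return np.stack([x,np.cross(zz,x),zz],1)
def to(R,yaw): return Ro.from_matrix(np.array(R).T@Rd(yaw)).as_rotvec(degrees=True)
E
python3 - <<'E'
from h import *
s=sense();R=np.array(s['ee_rot']);print(to(R,140),s['tcp_pos'],'up 60:',R.T@[0,0,60])
E
```

```text
[-0.98868116 26.50479203 -0.1692317 ] [ 0.5118165  -0.02980878  0.29224533] up 60: [-26.77647391  -0.95849583 -53.68520961]
```

>>> play_rows(
  steps=[
    {"ax":-0.25,"ay":6.63,"az":0,"dx":0,"dy":0,"dz":-10,"claw":45},
    {"ax":-0.25,"ay":6.63,"az":0,"dx":0,"dy":0,"dz":-10,"claw":45},
    {"ax":-0.25,"ay":6.63,"az":0,"dx":0,"dy":0,"dz":-10,"claw":45},
    {"ax":-0.25,"ay":6.63,"az":0,"dx":0,"dy":0,"dz":-10,"claw":45},
    {"ax":0,"ay":0,"az":-8.5,"dx":0,"dy":0,"dz":0,"claw":45},
    {"ax":0,"ay":0,"az":-8.5,"dx":0,"dy":0,"dz":0,"claw":45},
    {"ax":0,"ay":0,"az":-8.5,"dx":0,"dy":0,"dz":0,"claw":45},
    {"ax":0,"ay":0,"az":-8.5,"dx":0,"dy":0,"dz":0,"claw":45},
    {"ax":0,"ay":0,"az":-8.5,"dx":0,"dy":0,"dz":0,"claw":45},
    {"ax":0,"ay":0,"az":-8.5,"dx":0,"dy":0,"dz":0,"claw":45},
    {"ax":0,"ay":0,"az":-8.5,"dx":0,"dy":0,"dz":0,"claw":45},
    {"ax":0,"ay":0,"az":-8.5,"dx":0,"dy":0,"dz":0,"claw":45},
    {"ax":0,"ay":0,"az":-8.5,"dx":0,"dy":0,"dz":0,"claw":45},
    {"ax":0,"ay":0,"az":-8.5,"dx":0,"dy":0,"dz":0,"claw":45},
    {"ax":0,"ay":0,"az":-8.5,"dx":0,"dy":0,"dz":0,"claw":45},
  ],
)

```text
time_s: 11.55
tcp_pos: [0.5042, -0.0204, 0.3299]
ee_rot: [[-0.591, -0.807, -0.0], [-0.807, 0.591, 0.002], [-0.002, 0.002, -1.0]]
wrist_force: [-0.0, -0.3, -0.0]
gripper_width: 0.516
gripper_force: 0.0
```

>>> play_rows(
  steps=[
    {"ax":0,"ay":0,"az":-8.5,"dx":0,"dy":0,"dz":0,"claw":45},
    {"ax":0,"ay":0,"az":-8.5,"dx":0,"dy":0,"dz":0,"claw":45},
    {"ax":0,"ay":0,"az":-8.5,"dx":0,"dy":0,"dz":0,"claw":45},
    {"ax":0,"ay":0,"az":-8.5,"dx":0,"dy":0,"dz":0,"claw":45},
    {"ax":0,"ay":0,"az":-8.5,"dx":0,"dy":0,"dz":0,"claw":45},
    {"ax":0,"ay":0,"az":-8.5,"dx":0,"dy":0,"dz":0,"claw":45},
    {"ax":0,"ay":0,"az":-8.5,"dx":0,"dy":0,"dz":0,"claw":45},
    {"ax":0,"ay":0,"az":-8.5,"dx":0,"dy":0,"dz":0,"claw":45},
    {"ax":0,"ay":0,"az":-8.5,"dx":0,"dy":0,"dz":0,"claw":45},
    {"ax":0,"ay":0,"az":-8.5,"dx":0,"dy":0,"dz":0,"claw":45},
    {"ax":0,"ay":0,"az":-8.5,"dx":0,"dy":0,"dz":0,"claw":45},
    {"ax":0,"ay":0,"az":0,"dx":0,"dy":0,"dz":0,"claw":45},
  ],
)

```text
time_s: 12.75
tcp_pos: [0.5043, -0.0206, 0.3301]
ee_rot: [[0.838, -0.546, 0.0], [-0.546, -0.838, 0.002], [-0.001, -0.002, -1.0]]
wrist_force: [-0.2, 0.3, 0.3]
gripper_width: 0.52
gripper_force: 0.0
```

Run:
```python
from h import *
s=sense();R=np.array(s['ee_rot']);p=np.array(s['tcp_pos']);print(s['time_s'],p,R.round(3).tolist(),np.round(s['joints'],1),to(R,-32))
print((Rd(-32).T@(np.array([.6032,-.0915,.207])-p))*1000)
print((Rd(-32).T@(np.array([.6032,-.0915,.207])-p))*1000)
```

```text
12.75 [ 0.50426061 -0.02055647  0.33011883] [[0.838, -0.546, 0.0], [-0.546, -0.838, 0.002], [-0.001, -0.002, -1.0]] [ 16.1   7.   -6.5  -0.1 -76.5  40.9] [-0.10085289  0.06155241 -1.08023401]
[121.49970578   7.7336415  123.1188316 ]
[121.49970578   7.7336415  123.1188316 ]
```

>>> play_rows(
  steps=[
    {"ax":0,"ay":0,"az":-1,"dx":0,"dy":0,"dz":0,"claw":45},
    {"ax":0,"ay":0,"az":0,"dx":40,"dy":2.5,"dz":0,"claw":45},
    {"ax":0,"ay":0,"az":0,"dx":40,"dy":2.6,"dz":0,"claw":45},
    {"ax":0,"ay":0,"az":0,"dx":41.5,"dy":2.6,"dz":0,"claw":45},
    {"ax":0,"ay":0,"az":0,"dx":0,"dy":0,"dz":0,"claw":45},
    {"ax":0,"ay":0,"az":0,"dx":0,"dy":0,"dz":25,"claw":45},
    {"ax":0,"ay":0,"az":0,"dx":0,"dy":0,"dz":25,"claw":45},
    {"ax":0,"ay":0,"az":0,"dx":0,"dy":0,"dz":20,"claw":45},
    {"ax":0,"ay":0,"az":0,"dx":0,"dy":0,"dz":10,"claw":45},
    {"ax":0,"ay":0,"az":0,"dx":0,"dy":0,"dz":0,"claw":45},
  ],
)

```text
time_s: 13.75
tcp_pos: [0.6026, -0.0922, 0.2504]
ee_rot: [[0.847, -0.532, -0.0], [-0.532, -0.847, 0.001], [-0.001, -0.001, -1.0]]
wrist_force: [0.4, -0.3, -0.3]
gripper_width: 0.519
gripper_force: 0.0
```

>>> play_rows(
  steps=[
    {"ax":0,"ay":0,"az":0,"dx":0,"dy":0,"dz":15,"claw":45},
    {"ax":0,"ay":0,"az":0,"dx":0,"dy":0,"dz":14,"claw":45},
    {"ax":0,"ay":0,"az":0,"dx":0,"dy":0,"dz":13,"claw":45},
    {"ax":0,"ay":0,"az":0,"dx":0,"dy":0,"dz":0,"claw":45},
  ],
)

```text
time_s: 14.15
tcp_pos: [0.6029, -0.0923, 0.2088]
ee_rot: [[0.847, -0.532, 0.001], [-0.532, -0.847, 0.001], [-0.0, -0.001, -1.0]]
wrist_force: [-0.4, 0.5, -0.4]
gripper_width: 0.52
gripper_force: 0.0
```

Clear so far. Now I close the fingers.

>>> play_rows(
  steps=[
    {"ax":0,"ay":0,"az":0,"dx":0,"dy":0,"dz":0,"claw":18},
    {"ax":0,"ay":0,"az":0,"dx":0,"dy":0,"dz":0,"claw":18},
    {"ax":0,"ay":0,"az":0,"dx":0,"dy":0,"dz":0,"claw":18},
    {"ax":0,"ay":0,"az":0,"dx":0,"dy":0,"dz":0,"claw":18},
    {"ax":0,"ay":0,"az":0,"dx":0,"dy":0,"dz":0,"claw":18},
  ],
)

```text
time_s: 14.65
tcp_pos: [0.6043, -0.0924, 0.2109]
ee_rot: [[0.847, -0.531, 0.005], [-0.531, -0.847, 0.001], [0.004, -0.003, -1.0]]
wrist_force: [1.5, 1.0, 2.4]
gripper_width: 0.31
gripper_force: 30.0
```

>>> play_rows(
  steps=[
    {"ax":0,"ay":0,"az":0,"dx":0,"dy":0,"dz":-6,"claw":18},
    {"ax":0,"ay":0,"az":0,"dx":0,"dy":0,"dz":-12,"claw":18},
    {"ax":0,"ay":0,"az":0,"dx":0,"dy":0,"dz":-12,"claw":18},
    {"ax":0,"ay":0,"az":0,"dx":0,"dy":0,"dz":0,"claw":18},
    {"ax":0,"ay":0,"az":0,"dx":0,"dy":0,"dz":0,"claw":18},
  ],
)

```text
time_s: 15.15
tcp_pos: [0.6037, -0.0925, 0.2403]
ee_rot: [[0.847, -0.531, 0.004], [-0.531, -0.847, 0.001], [0.003, -0.003, -1.0]]
wrist_force: [-0.5, 0.7, -6.8]
gripper_width: 0.308
gripper_force: 30.0
```

The lift shows about 7 N more weight, so the bottle is held. I'll carry it clear of its neighbours and show its unresolved label edge to the scene camera.

>>> play_rows(
  steps=[
    {"ax":0,"ay":0,"az":0,"dx":0,"dy":0,"dz":-15,"claw":18},
    {"ax":0,"ay":0,"az":0,"dx":0,"dy":0,"dz":-25,"claw":18},
    {"ax":0,"ay":0,"az":0,"dx":0,"dy":0,"dz":-25,"claw":18},
    {"ax":0,"ay":0,"az":0,"dx":0,"dy":0,"dz":-25,"claw":18},
    {"ax":0,"ay":0,"az":0,"dx":0,"dy":0,"dz":-10,"claw":18},
    {"ax":0,"ay":0,"az":0,"dx":-12,"dy":-19,"dz":0,"claw":18},
    {"ax":0,"ay":0,"az":0,"dx":-12,"dy":-19,"dz":0,"claw":18},
    {"ax":0,"ay":0,"az":0,"dx":-12,"dy":-19,"dz":0,"claw":18},
    {"ax":0,"ay":0,"az":0,"dx":-12,"dy":-19,"dz":0,"claw":18},
    {"ax":0,"ay":0,"az":0,"dx":-20,"dy":15,"dz":0,"claw":18},
    {"ax":0,"ay":0,"az":0,"dx":-20,"dy":15,"dz":0,"claw":18},
    {"ax":0,"ay":0,"az":0,"dx":-20,"dy":15,"dz":0,"claw":18},
    {"ax":0,"ay":0,"az":0,"dx":-20,"dy":15,"dz":0,"claw":18},
    {"ax":0,"ay":0,"az":0,"dx":-20,"dy":15,"dz":0,"claw":18},
    {"ax":0,"ay":0,"az":0,"dx":-20,"dy":15,"dz":0,"claw":18},
    {"ax":0,"ay":0,"az":0,"dx":-20,"dy":15,"dz":0,"claw":18},
    {"ax":0,"ay":0,"az":0,"dx":-20,"dy":15,"dz":0,"claw":18},
    {"ax":0,"ay":0,"az":0,"dx":0,"dy":0,"dz":0,"claw":18},
  ],
)

```text
time_s: 16.95
tcp_pos: [0.3994, -0.0202, 0.3386]
ee_rot: [[0.847, -0.531, -0.001], [-0.531, -0.847, 0.001], [-0.001, -0.0, -1.0]]
wrist_force: [-1.9, 0.9, -7.7]
gripper_width: 0.308
gripper_force: 30.0
```

>>> play_rows(
  steps=[
    {"ax":0,"ay":0,"az":4,"dx":0,"dy":0,"dz":0,"claw":18},
    {"ax":0,"ay":0,"az":8,"dx":0,"dy":0,"dz":0,"claw":18},
    {"ax":0,"ay":0,"az":8,"dx":0,"dy":0,"dz":0,"claw":18},
    {"ax":0,"ay":0,"az":8,"dx":0,"dy":0,"dz":0,"claw":18},
    {"ax":0,"ay":0,"az":8,"dx":0,"dy":0,"dz":0,"claw":18},
    {"ax":0,"ay":0,"az":8,"dx":0,"dy":0,"dz":0,"claw":18},
    {"ax":0,"ay":0,"az":8,"dx":0,"dy":0,"dz":0,"claw":18},
    {"ax":0,"ay":0,"az":8,"dx":0,"dy":0,"dz":0,"claw":18},
    {"ax":0,"ay":0,"az":8,"dx":0,"dy":0,"dz":0,"claw":18},
    {"ax":0,"ay":0,"az":8,"dx":0,"dy":0,"dz":0,"claw":18},
    {"ax":0,"ay":0,"az":8,"dx":0,"dy":0,"dz":0,"claw":18},
    {"ax":0,"ay":0,"az":8,"dx":0,"dy":0,"dz":0,"claw":18},
    {"ax":0,"ay":0,"az":8,"dx":0,"dy":0,"dz":0,"claw":18},
    {"ax":0,"ay":0,"az":8,"dx":0,"dy":0,"dz":0,"claw":18},
    {"ax":0,"ay":0,"az":8,"dx":0,"dy":0,"dz":0,"claw":18},
    {"ax":0,"ay":0,"az":8,"dx":0,"dy":0,"dz":0,"claw":18},
    {"ax":0,"ay":0,"az":8,"dx":0,"dy":0,"dz":0,"claw":18},
    {"ax":0,"ay":0,"az":8,"dx":0,"dy":0,"dz":0,"claw":18},
    {"ax":0,"ay":0,"az":8,"dx":0,"dy":0,"dz":0,"claw":18},
    {"ax":0,"ay":0,"az":8,"dx":0,"dy":0,"dz":0,"claw":18},
  ],
)

```text
time_s: 18.95
tcp_pos: [0.4034, -0.0193, 0.3385]
ee_rot: [[-0.989, 0.147, 0.002], [0.147, 0.989, 0.001], [-0.002, 0.001, -1.0]]
wrist_force: [1.3, 0.1, -7.7]
gripper_width: 0.307
gripper_force: 30.0
```

>>> play_rows(
  steps=[
    {"ax":0,"ay":0,"az":8,"dx":0,"dy":0,"dz":0,"claw":18},
    {"ax":0,"ay":0,"az":8,"dx":0,"dy":0,"dz":0,"claw":18},
    {"ax":0,"ay":0,"az":8,"dx":0,"dy":0,"dz":0,"claw":18},
    {"ax":0,"ay":0,"az":4,"dx":0,"dy":0,"dz":0,"claw":18},
    {"ax":0,"ay":0,"az":0,"dx":0,"dy":0,"dz":0,"claw":18},
    {"ax":0,"ay":0,"az":0,"dx":0,"dy":0,"dz":0,"claw":18},
  ],
)

```text
time_s: 19.55
tcp_pos: [0.4035, -0.0194, 0.3389]
ee_rot: [[-0.809, 0.588, 0.002], [0.588, 0.809, 0.001], [-0.001, 0.002, -1.0]]
wrist_force: [0.3, -0.3, -6.8]
gripper_width: 0.305
gripper_force: 30.0
```

Run:
```python
from h import *
from scipy.optimize import least_squares
s=sense();p=np.array(s['tcp_pos']);R=np.array(s['ee_rot']);print(s['time_s'],p,'yaw',np.degrees(np.arctan2(R[1,0],R[0,0])),s['joints'])
c,P=cap('scene');f=c['frame'];z=P[...,2]
near=np.hypot(P[...,0]-p[0],P[...,1]-p[1])<.05
foot=p[2]-.205
b=near&(z>foot-.01)&(z<foot+.115)
for lo,hi in((.01,.06),(.06,.115)):
    Q=P[near&(z>foot+lo)&(z<foot+hi)]
    r=least_squares(lambda c:np.hypot(Q[:,0]-c[0],Q[:,1]-c[1])-.0275,p[:2],loss='soft_l1',f_scale=.002);print(len(Q),r.x,abs(r.fun).mean())
print('zmin',np.nanmin(z[near&(z>.11)]),'foot exp',foot)
C=r.x;az=np.degrees(np.arctan2(P[...,1]-C[1],P[...,0]-C[0]))%360
print('cam az',np.degrees(np.arctan2(c['xyz'][1]-C[1],c['xyz'][0]-C[0]))%360)
for a in range(165,325,5):
    A=near&(az>=a)&(az<a+5);o=[]
    for lo,hi in((.038,.055),(.055,.072),(.09,.11)):
        q=A&(z>foot+lo)&(z<foot+hi)
        o.append((np.median(f[q],0).astype(int).tolist(),round(float(np.median(f[q][:,0]/f[q][:,2])),2),int(q.sum())) if q.any() else None)
    print(a,o)
v,u=np.where(b);print(u.min(),u.max(),v.min(),v.max())
a=f[max(v.min()-50,0):v.max()+20,u.min()-30:u.max()+30]
cv2.imwrite('pics/e.png',cv2.resize(a,None,fx=4,fy=4,interpolation=cv2.INTER_CUBIC)[:600,:800])
```

```text
19.55 [ 0.40349623 -0.01938897  0.33886793] yaw 143.99197210957672 [ 2.05501169e+01 -4.18077407e+00 -1.68714148e+01 -1.39510190e-03
 -7.71717621e+01 -1.46557761e+02]
761 [ 0.40964623 -0.02222872] 0.000631534762922088
959 [ 0.40842279 -0.02165534] 0.000678306858322117
zmin 0.1343655397343143 foot exp 0.13386793434943098
cam az 245.21620829058324
165 [([78, 122, 149], 0.52, 4), ([73, 112, 136], 0.54, 1), ([99, 147, 171], 0.58, 3)]
170 [([86, 135, 165], 0.52, 2), ([71, 114, 141], 0.5, 3), ([101, 153, 181], 0.55, 4)]
175 [([89, 139, 170], 0.52, 2), ([71, 117, 146], 0.49, 4), ([88, 143, 173], 0.51, 8)]
180 [([76, 129, 160], 0.47, 4), ([66, 113, 142], 0.46, 4), ([65, 117, 148], 0.44, 3)]
185 [([87, 143, 176], 0.49, 8), ([64, 115, 146], 0.44, 5), ([88, 147, 180], 0.49, 9)]
190 [([93, 149, 184], 0.5, 6), ([79, 132, 163], 0.47, 8), ([71, 125, 155], 0.46, 9)]
195 [([101, 158, 192], 0.53, 7), ([93, 146, 179], 0.52, 7), ([84, 141, 173], 0.48, 12)]
200 [([103, 156, 190], 0.54, 7), ([107, 159, 190], 0.56, 9), ([85, 141, 169], 0.48, 12)]
205 [([115, 166, 199], 0.58, 8), ([118, 166, 198], 0.59, 5), 
[... 1408 characters left out ...]
], 0.61, 12), ([117, 160, 189], 0.62, 7), ([78, 127, 154], 0.49, 12)]
290 [([113, 154, 181], 0.62, 11), ([118, 162, 190], 0.63, 11), ([69, 118, 145], 0.47, 12)]
295 [([107, 146, 172], 0.62, 3), ([111, 152, 179], 0.62, 8), ([64, 112, 141], 0.45, 8)]
300 [([111, 153, 179], 0.62, 7), ([107, 146, 171], 0.62, 5), ([68, 116, 144], 0.47, 7)]
305 [([107, 145, 171], 0.63, 8), ([105, 144, 169], 0.62, 5), ([77, 120, 146], 0.52, 6)]
310 [([109, 143, 163], 0.69, 3), ([100, 132, 153], 0.65, 5), ([80, 121, 146], 0.56, 7)]
315 [([110, 141, 161], 0.7, 4), ([99, 130, 150], 0.65, 5), ([89, 125, 146], 0.61, 3)]
320 [([95, 120, 139], 0.68, 3), ([96, 126, 144], 0.67, 1), ([87, 118, 135], 0.64, 3)]
212 249 161 225
```

View pics/e.png

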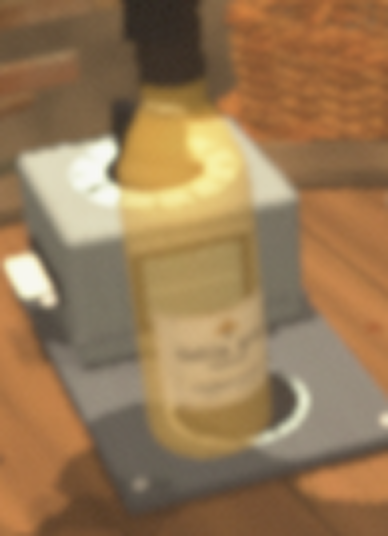

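The crop shows the label spanning about 200° to beyond the limb in azimuth, with its logo near 265°. Combined with the first edge (157°), the label's middle is at tool yaw + 122.5°. The tool yaw for a label squarely at the window is therefore -41°.

>>> play_rows(
  steps=[
    {"ax":0,"ay":0,"az":-4.9,"dx":0,"dy":0,"dz":0,"claw":18},
    {"ax":0,"ay":0,"az":-8.5,"dx":0,"dy":0,"dz":0,"claw":18},
    {"ax":0,"ay":0,"az":-8.5,"dx":0,"dy":0,"dz":0,"claw":18},
    {"ax":0,"ay":0,"az":-8.5,"dx":0,"dy":0,"dz":0,"claw":18},
    {"ax":0,"ay":0,"az":-8.5,"dx":0,"dy":0,"dz":0,"claw":18},
    {"ax":0,"ay":0,"az":-8.5,"dx":0,"dy":0,"dz":0,"claw":18},
    {"ax":0,"ay":0,"az":-8.5,"dx":0,"dy":0,"dz":0,"claw":18},
    {"ax":0,"ay":0,"az":-8.5,"dx":0,"dy":0,"dz":0,"claw":18},
    {"ax":0,"ay":0,"az":-8.5,"dx":0,"dy":0,"dz":0,"claw":18},
    {"ax":0,"ay":0,"az":-8.5,"dx":0,"dy":0,"dz":0,"claw":18},
    {"ax":0,"ay":0,"az":-8.5,"dx":0,"dy":0,"dz":0,"claw":18},
    {"ax":0,"ay":0,"az":-8.5,"dx":0,"dy":0,"dz":0,"claw":18},
    {"ax":0,"ay":0,"az":-8.5,"dx":0,"dy":0,"dz":0,"claw":18},
    {"ax":0,"ay":0,"az":-8.5,"dx":0,"dy":0,"dz":0,"claw":18},
    {"ax":0,"ay":0,"az":-8.5,"dx":0,"dy":0,"dz":0,"claw":18},
    {"ax":0,"ay":0,"az":-8.5,"dx":0,"dy":0,"dz":0,"claw":18},
    {"ax":0,"ay":0,"az":-8.5,"dx":0,"dy":0,"dz":0,"claw":18},
    {"ax":0,"ay":0,"az":-8.5,"dx":0,"dy":0,"dz":0,"claw":18},
    {"ax":0,"ay":0,"az":-8.5,"dx":0,"dy":0,"dz":0,"claw":18},
    {"ax":0,"ay":0,"az":-8.5,"dx":0,"dy":0,"dz":0,"claw":18},
  ],
)

```text
time_s: 21.6
tcp_pos: [0.4037, -0.0194, 0.3393]
ee_rot: [[0.652, -0.758, 0.003], [-0.758, -0.652, 0.001], [0.001, -0.003, -1.0]]
wrist_force: [0.1, -0.5, -7.0]
gripper_width: 0.307
gripper_force: 30.0
```

>>> play_rows(
  steps=[
    {"ax":0,"ay":0,"az":-5.5,"dx":0,"dy":0,"dz":0,"claw":18},
    {"ax":0,"ay":0,"az":-3,"dx":0,"dy":0,"dz":0,"claw":18},
    {"ax":0,"ay":0,"az":0,"dx":-2,"dy":-10,"dz":0,"claw":18},
    {"ax":0,"ay":0,"az":0,"dx":-4,"dy":-23,"dz":0,"claw":18},
    {"ax":0,"ay":0,"az":0,"dx":-4,"dy":-23,"dz":0,"claw":18},
    {"ax":0,"ay":0,"az":0,"dx":-4,"dy":-23,"dz":0,"claw":18},
    {"ax":0,"ay":0,"az":0,"dx":-4,"dy":-23,"dz":0,"claw":18},
    {"ax":0,"ay":0,"az":0,"dx":-4,"dy":-23,"dz":0,"claw":18},
    {"ax":0,"ay":0,"az":0,"dx":-4,"dy":-23,"dz":0,"claw":18},
    {"ax":0,"ay":0,"az":0,"dx":-4,"dy":-23,"dz":0,"claw":18},
    {"ax":0,"ay":0,"az":0,"dx":-2,"dy":-15,"dz":0,"claw":18},
    {"ax":0,"ay":0,"az":0,"dx":-2,"dy":-8,"dz":0,"claw":18},
    {"ax":0,"ay":0,"az":0,"dx":0,"dy":0,"dz":20,"claw":18},
    {"ax":0,"ay":0,"az":0,"dx":0,"dy":0,"dz":30,"claw":18},
    {"ax":0,"ay":0,"az":0,"dx":0,"dy":0,"dz":25,"claw":18},
    {"ax":0,"ay":0,"az":0,"dx":0,"dy":0,"dz":13,"claw":18},
    {"ax":0,"ay":0,"az":0,"dx":0,"dy":0,"dz":0,"claw":18},
    {"ax":0,"ay":0,"az":0,"dx":0,"dy":0,"dz":0,"claw":18},
    {"ax":0,"ay":0,"az":0,"dx":0,"dy":0,"dz":0,"claw":18},
  ],
)

```text
time_s: 23.5
tcp_pos: [0.5071, 0.1493, 0.2535]
ee_rot: [[0.753, -0.659, 0.006], [-0.659, -0.753, 0.002], [0.003, -0.006, -1.0]]
wrist_force: [1.1, -0.2, -7.0]
gripper_width: 0.307
gripper_force: 30.0
```

```bash
cat > m.py <<'E'
from h import *
from scipy.optimize import least_squares
s=sense();p=np.array(s['tcp_pos']);R=np.array(s['ee_rot']);print(s['time_s'],p,'yaw',np.degrees(np.arctan2(R[1,0],R[0,0])),R[:,2])
d=np.load('pics/scene.npz');f=d['f'];P0=d['P']
# printer pad centre in the scene camera (unobstructed, first picture)
m=(f.max(-1)<75)&(abs(P0[...,2]-.017)<.008)&(np.hypot(P0[...,0]-.505,P0[...,1]-.149)<.05)
k,l,st,_=cv2.connectedComponentsWithStats(m.astype('uint8'));i=1+st[1:,4].argmax();Q=P0[l==i]
pad=np.r_[cv2.minEnclosingCircle((Q[:,:2]*1000).astype('float32'))[0]]/1000
print('pad scene',pad,Q.mean(0),cv2.minEnclosingCircle((Q[:,:2]*1000).astype('float32'))[1])
for cam in('scene','top'):
    c,P=cap(cam);z=P[...,2];foot=p[2]-.205
    near=np.hypot(P[...,0]-p[0],P[...,1]-p[1])<.045
    for lo,hi,rad in((.008,.055,.0275),(.06,.11,.0275),(.135,.185,.014)):
        Q=P[near&(z>foot+lo)&(z<foot+hi)]
        if len(Q)<30: continue
        r=least_squares(lambda c:np.hypot(Q[:,0]-c[0],Q[:,1]-c[1])-rad,p[:2],loss='soft_l1',f_scale=.002);print(cam,lo,len(Q),r.x.round(4),abs(r.fun).mean())
    print('zmin',np.nanmin(z[near&(z>.024)]) if (near&(z>.024)).any() else None,'foot exp',foot)
E
python3 m.py
```

```text
23.5 [0.50711743 0.14934908 0.25353936] yaw -41.18911417128148 [ 0.00638612  0.00201249 -0.99997758]Traceback (most recent call last):
  File "m.py", line 7, in <module>
    k,l,st,_=cv2.connectedComponentsWithStats(m.astype('uint8'));i=1+st[1:,4].argmax();Q=P0[l==i]
                                                                     ~~~~~~~~~~~~~~~^^
ValueError: attempt to get argmax of an empty sequence
```

```bash
sed -i 's/^m=.*/w=(abs(P0[...,2]-.017)<.01)\&(np.hypot(P0[...,0]-.505,P0[...,1]-.149)<.055);t,_=cv2.threshold(f[w].max(-1).reshape(-1,1),0,255,cv2.THRESH_OTSU);print(w.sum(),t,np.percentile(f[w].max(-1),[5,30,60,90]));m=w\&(f.max(-1)<t)/' m.py; python3 m.py
```

```text
23.5 [0.50711743 0.14934908 0.25353936] yaw -41.18911417128148 [ 0.00638612  0.00201249 -0.99997758]
967 121.0 [ 80.  84. 146. 177.]
pad scene [0.50843375 0.15177232] [0.50681165 0.14915553 0.01605814] 39.881900787353516
scene 0.008 433 [0.5061 0.1512] 0.0008873319533920656
scene 0.06 514 [0.5068 0.1506] 0.0008074162270451509
scene 0.135 392 [0.5066 0.1475] 0.0034020134706719057
zmin 0.04804957335365323 foot exp 0.04853935541654178
zmin 0.060500190495975215 foot exp 0.04853935541654178
```

>>> play_rows(
  steps=[
    {"ax":0,"ay":0,"az":0,"dx":1.7,"dy":1.2,"dz":10,"claw":18},
    {"ax":0,"ay":0,"az":0,"dx":0,"dy":0,"dz":10,"claw":18},
    {"ax":0,"ay":0,"az":0,"dx":0,"dy":0,"dz":5,"claw":18},
    {"ax":0,"ay":0,"az":0,"dx":0,"dy":0,"dz":2,"claw":18},
    {"ax":0,"ay":0,"az":0,"dx":0,"dy":0,"dz":1,"claw":18},
    {"ax":0,"ay":0,"az":0,"dx":0,"dy":0,"dz":0,"claw":18},
    {"ax":0,"ay":0,"az":0,"dx":0,"dy":0,"dz":0,"claw":18},
  ],
)

```text
time_s: 24.3
tcp_pos: [0.507, 0.1472, 0.2242]
ee_rot: [[0.753, -0.658, 0.004], [-0.658, -0.753, 0.001], [0.002, -0.003, -1.0]]
wrist_force: [0.2, 0.4, -6.9]
gripper_width: 0.31
gripper_force: 30.0
```

>>> play_rows(
  steps=[
    {"ax":0,"ay":0,"az":0,"dx":0,"dy":0,"dz":0.8,"claw":18},
    {"ax":0,"ay":0,"az":0,"dx":0,"dy":0,"dz":0.8,"claw":18},
    {"ax":0,"ay":0,"az":0,"dx":0,"dy":0,"dz":0.8,"claw":18},
    {"ax":0,"ay":0,"az":0,"dx":0,"dy":0,"dz":0,"claw":18},
  ],
)

```text
time_s: 24.7
tcp_pos: [0.5075, 0.1472, 0.2231]
ee_rot: [[0.753, -0.658, 0.006], [-0.658, -0.753, 0.001], [0.004, -0.005, -1.0]]
wrist_force: [-1.8, -0.5, 0.7]
gripper_width: 0.308
gripper_force: 30.0
```

The wrist force has gone from -6.9 to +0.7 N, so the bottle is resting on the pad. I'll check its position and the dial before releasing.

```bash
python3 m.py
```

```text
24.7 [0.5074907  0.14724438 0.22309617] yaw -41.159298524828756 [ 0.00590919  0.00137656 -0.99998159]
967 121.0 [ 80.  84. 146. 177.]
pad scene [0.50843375 0.15177232] [0.50681165 0.14915553 0.01605814] 39.881900787353516
scene 0.008 414 [0.5056 0.1489] 0.0008841018635105741
scene 0.06 492 [0.5066 0.1483] 0.0009186841223714886
scene 0.135 387 [0.5066 0.1451] 0.0034412635711168365
zmin 0.024055325171432385 foot exp 0.01809617177734585
zmin 0.024379218395906843 foot exp 0.01809617177734585
```

>>> play_rows(
  steps=[
    {"ax":0,"ay":0,"az":0,"dx":0,"dy":0,"dz":0,"claw":32},
    {"ax":0,"ay":0,"az":0,"dx":0,"dy":0,"dz":0,"claw":36},
    {"ax":0,"ay":0,"az":0,"dx":0,"dy":0,"dz":0,"claw":45},
    {"ax":0,"ay":0,"az":0,"dx":0,"dy":0,"dz":0,"claw":50},
    {"ax":0,"ay":0,"az":0,"dx":0,"dy":0,"dz":0,"claw":50},
    {"ax":0,"ay":0,"az":0,"dx":0,"dy":0,"dz":-5,"claw":50},
    {"ax":0,"ay":0,"az":0,"dx":0,"dy":0,"dz":-15,"claw":50},
    {"ax":0,"ay":0,"az":0,"dx":0,"dy":0,"dz":-30,"claw":50},
    {"ax":0,"ay":0,"az":0,"dx":0,"dy":0,"dz":-40,"claw":50},
    {"ax":0,"ay":0,"az":0,"dx":0,"dy":0,"dz":-40,"claw":50},
    {"ax":0,"ay":0,"az":0,"dx":-40,"dy":0,"dz":0,"claw":50},
    {"ax":0,"ay":0,"az":0,"dx":-40,"dy":0,"dz":0,"claw":50},
    {"ax":0,"ay":0,"az":0,"dx":-40,"dy":0,"dz":0,"claw":50},
    {"ax":0,"ay":0,"az":0,"dx":0,"dy":0,"dz":0,"claw":50},
    {"ax":0,"ay":0,"az":0,"dx":0,"dy":0,"dz":0,"claw":50},
  ],
)

```text
time_s: 26.3
tcp_pos: [0.4156, 0.2265, 0.352]
ee_rot: [[0.754, -0.657, 0.004], [-0.657, -0.754, 0.002], [0.002, -0.004, -1.0]]
wrist_force: [0.9, 0.4, 0.5]
gripper_width: 0.57
gripper_force: 0.0
```

```bash
sed -i "s/^s=sense().*/s=sense();print(s['time_s'],s['tcp_pos'],s['wrist_force']);p=np.array([.5065,.149,.222])/" m.py; python3 m.py
python3 - <<'E'
from h import *
c,P=cap('wrist');c2,P2=cap('scene')
s=np.hstack([cv2.resize(c['frame'],(400,300)),cv2.resize(c2['frame'],(400,300))]);cv2.imwrite('pics/g.png',s)
z=P[...,2];m=(z>.138)&(z<.152)&(np.hypot(P[...,0]-.525,P[...,1]-.285)<.04)
print(m.sum(),cv2.minAreaRect((P[m][:,:2]*1000).astype('float32')) if m.any() else 0)
E
```

```text
26.3 [0.41564912 0.22647677 0.35195669] [0.92506865 0.42237891 0.52505693]
967 121.0 [ 80.  84. 146. 177.]
pad scene [0.50843375 0.15177232] [0.50681165 0.14915553 0.01605814] 39.881900787353516
scene 0.008 419 [0.5051 0.1494] 0.0008372373858475135
scene 0.06 489 [0.5049 0.1493] 0.0008886096358154585
scene 0.135 390 [0.5038 0.1467] 0.0036026390280649283
zmin 0.02420095949643919 foot exp 0.017000000000000015
top 0.008 34 [0.5005 0.1521] 0.00013659203532436447
top 0.06 42 [0.5006 0.1521] 0.0001497846815233263
top 0.135 192 [0.4981 0.1483] 0.004774856892891385
zmin 0.024071964597624174 foot exp 0.017000000000000015
752 ((524.776611328125, 283.8732604980469), (14.329689025878906, 50.16761016845703), 36.21604919433594)
```

View pics/g.png

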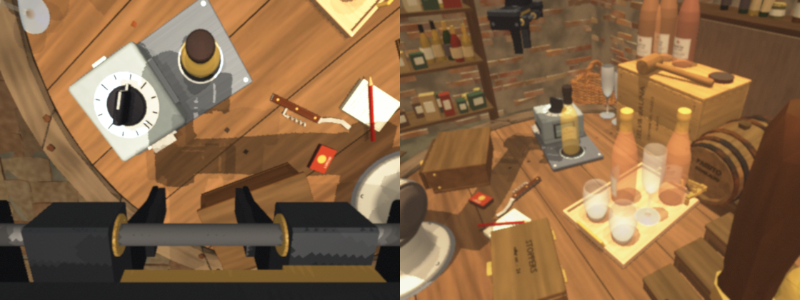

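The views show the bottle upright on the pad with the tray intact, and the dial still at -53.8° (nine). One last check of the label edge from here; it should be at about 146°.

Run:
```python
from h import *
from scipy.optimize import least_squares
c,P=cap('wrist');f=c['frame'];z=P[...,2]
near=np.hypot(P[...,0]-.505,P[...,1]-.149)<.04
Q=P[near&(z>.03)&(z<.13)]
r=least_squares(lambda c:np.hypot(Q[:,0]-c[0],Q[:,1]-c[1])-.0275,[.505,.149],loss='soft_l1',f_scale=.002).x
print(len(Q),r,'cam',c['xyz'])
az=np.degrees(np.arctan2(P[...,1]-r[1],P[...,0]-r[0]))%360
for a in range(30,250,8):
    o=[]
    for lo,hi in((.022,.044),(.048,.094),(.1,.135)):
        q=near&(az>=a)&(az<a+8)&(z>lo)&(z<hi)&(np.hypot(P[...,0]-r[0],P[...,1]-r[1])<.031)
        o.append((round(float(np.median(f[q][:,0]/f[q][:,2].clip(1))),2),int(q.sum())) if q.any() else None)
    print(a,o)
```

```text
15 [0.50127157 0.1504445 ] cam [0.47810781 0.17017495 0.49941353]
30 [None, None, None]
38 [None, None, None]
46 [None, None, None]
54 [None, None, None]
62 [None, None, None]
70 [None, None, None]
78 [None, None, None]
86 [None, None, None]
94 [None, None, None]
102 [None, (0.51, 1), None]
110 [None, None, None]
118 [None, (0.49, 2), None]
126 [None, (0.52, 2), (0.44, 1)]
134 [None, (0.48, 3), None]
142 [None, (0.53, 4), None]
150 [None, (0.46, 1), (0.42, 2)]
158 [None, (0.49, 1), None]
166 [None, None, None]
174 [None, None, None]
182 [None, None, None]
190 [None, None, None]
198 [None, None, None]
206 [None, None, None]
214 [None, None, None]
222 [None, None, None]
230 [None, None, None]
238 [None, None, None]
246 [None, None, None]
```

```bash
python3 -c "
from station import *
print(finish_job())"
```

```text
the job is handed in; nothing more can be done
None
```

I handed the job in with the dial at nine and the slim bottle upright on the pad, about 2 mm from its middle and released, with the tray's other things still in place in the last picture. The label should be square to the window within about 5°, but I worked that out before placing and couldn't see it afterwards. The hand-in gave no verdict.

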